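Dress the cheese stand and hold its ticket mast up at the second stop

TASK

Build the display on the beech stand: set the tall drum cheese upright in the round well, lay the wooden round flat and centred on it, and the small low cheese centred on top, each put down gently and let go. Then squeeze in the release button on the side of the ticket mast's head, draw the mast up past its first stop to the second stop, and finish still holding it there by the head with the button squeezed in, not letting it lock, while I check the height from the customers' side. Leave the other goods on the counter where they are.

Things in the scene. Friction and masses are not known exactly. Their poses are not given: they have to be found in the camera images.
- stand: Display stand fixed to the counter: beech board 120 mm (its x) by 290 mm (its y), 22 mm thick; origin at the centre of its underside, z up. A round well is routed in it 75 mm along its +y; an upright telescopic ticket mast stands 75 mm along its -y: 24 mm tube, 31 mm collar, black head on top (212 mm above the counter when down).
- well (a point): Centre of the floor of the round well in the board: 67 mm wide, 6 mm deep (floor 16 mm above the counter, board's top 6 mm above this point). Axes as stand.
- stem_grip (a point): Centre of the mast's head, moving with it; axes as stand. Black block 28 (x) x 36 (y) x 38 mm tall, free above and at its sides; 193 mm above the counter when down. Grey release button 18 mm wide, 24 mm tall, 6 mm proud of its -y face: head and button span y -24 to +18 mm. A wire card frame 80 mm wide hangs 40 mm to its +x, 30 to 90 mm below this point, and rises with it.
- stem (a joint): Mast drawn up, m. 0 = down and locked (start). A spring catch engages holes at the first stop 0.055 and the second stop 0.110, the end of its travel (hard end 0.111). Slides only with the button squeezed in, then needs about 3 N; sinks by its weight if not held; if the button is let go between stops it stays there by friction or sinks to the stop below and locks.
- release (a joint): How far the release button is squeezed in along the stand's +y, m: 0 out, 0.005 fully in. It takes 4 N to start and 9 N fully in; the catch is free from about 0.0035. Pinching the head across its y faces squeezes it.
- drum_center (a point): Centre (half-way up) of the tall drum cheese: upright cream cylinder 62 mm across, 50 mm tall, about 0.15 kg; z is its axis. Held in its upper half, the fingers stay clear of the board as it goes into the well.
- round_center (a point): Centre (half-way up) of the wooden round: disc 60 mm across, 12 mm thick, lying flat on the counter; z is its axis.
- button_cheese_center (a point): Centre (half-way up) of the small low cheese: cream cylinder 54 mm across, 28 mm tall, about 0.07 kg; z is its axis.
- pyramid: Grey truncated-pyramid cheese, 65 mm square foot, 55 mm tall; to be left alone. Origin: centre of the underside.
- honey: Small closed jar, 42 mm wide, 58 mm tall; to be left alone. Origin: centre of the underside.
- ticket_a: Black price ticket standing in a small wooden block, 62 mm wide, 58 mm tall; to be left alone. Origin: centre of the underside.
- ticket_b: A second such price ticket; to be left alone. Origin: centre of the underside.
- log: White log-shaped cheese lying down, 150 x 45 x 42 mm; to be left alone. Origin: centre of the underside.
- brick: Brick-shaped cheese with a paper band, 110 x 60 x 44 mm; to be left alone. Origin: centre of the underside.
- flat_wheel: Wide flat ochre cheese, 110 mm across, 30 mm tall; to be left alone. Origin: centre of the underside.
- knife: Cheese knife lying flat, 230 mm long; to be left alone. Origin: underside, where the handle meets the blade.
Things that resemble listed ones, but are neither listed nor needed, are in the scene too. Of the things like the part that bears round_center, leave any that is black or turquoise; of the rest the larger one is meant.

How it is judged (in metres and radians):
On the way, in this order (a step that is already met when the one before it is completed fails the run):
1. drum cheese stands in the well, let go (horizontal distance between drum_center and well below 0.005 m and z of drum_center in the frame of well between 0.021 and 0.029 m and angle between drum_center's own z axis and vertical below 0.1 rad and contact force between the fingers and drum below 0.05 N), for 0.2 s.
2. wooden round lies centred on the drum cheese, let go (all of step 1 and horizontal distance between round_center and drum_center below 0.009 m and z of round_center in the frame of well between 0.052 and 0.06 m and angle between round_center's own z axis and vertical below 0.1 rad and contact force between the fingers and round below 0.05 N), for 0.2 s.
3. small cheese stands centred on the round, let go (all of step 2 and horizontal distance between button_cheese_center and round_center below 0.009 m and z of button_cheese_center in the frame of well between 0.072 and 0.08 m and angle between button_cheese_center's own z axis and vertical below 0.1 rad and contact force between the fingers and button_cheese below 0.05 N), for 0.2 s.
4. button squeezed in with the mast still down (value of joint release above 0.0035 m and value of joint stem below 0.02 m), for 0.05 s.
At the end, for the whole second after the job is handed in: Drum cheese in the well (5 mm), round on it, small cheese on that (each centred within 9 mm, 4 mm in height, upright to 0.1 rad), untouched; mast still at its second stop (over 106 mm), button squeezed in over 3.5 mm so the catch carries nothing, head gripped with over 4 N (all of step 3 and value of joint stem above 0.106 m and value of joint release above 0.0035 m and contact force between the fingers and stem above 4 N and velocity of joint stem between -0.01 and 0.01 m/s); the arm keeps its last pose, push and grip.
It fails at once if a cheese or the round is dropped from more than about 2 cm ((linear speed of drum above 0.6 m/s and contact force between the fingers and drum below 0.02 N) or (linear speed of round above 0.6 m/s and contact force between the fingers and round below 0.02 N) or (linear speed of button_cheese above 0.6 m/s and contact force between the fingers and button_cheese below 0.02 N)).
It fails at once if other goods on the counter pushed aside by more than 3 cm (distance of any of pyramid, honey, ticket_a, ticket_b, log, brick, flat_wheel, knife from where it was at the start of the episode above 0.03 m).
It also fails if it takes over 72 s, if anything falls off the work surface, if the arm or the gripper's body presses on something with over 40 N, if the wrist force passes 120 N, or if a joint passes its speed limit or range.

ROBOT

A 6-joint arm with a two-finger parallel gripper is mounted at the origin on the work surface. World frame = base frame: x ahead of the robot, y to its left, z up, the work surface at z = 0. Lengths are in m, angles in degrees, forces in N, time in s.
With the tool pointing down it reaches from about 0.375 to 0.75 m from the base axis. Payload 9 kg.
Tool frame: the origin (TCP) lies where the fingers leave the gripper's body, on its centre line; the fingertips stand 73 mm ahead of it and the grasp point (between the pads) lies 54 mm ahead of it (robot.tip_reach is the distance from the TCP to the fingertips, in m); z points along the fingers, y is the direction in which the jaws open and shut (so a half turn about z gives the same grasp; the last joint's range is limited). The gripper opens to 85 mm and grips with 20 to 120 N. Pads are 22 mm wide; open, the fingers measure 114 mm over their backs; the gripper's body (76 mm by 85 mm) begins 54 mm behind the grasp point. The pads swing forward as they close: fully open they stand 13 mm farther back than shut.
Start: joints at [53.073, 5.964, 5.575, 89.605, 0, 77.527], TCP at [0.248, 0.546, 0.304] pointing down, gripper open.
Joint ranges: [-171.21, 171.21], [-48.23, 106.86], [-62.78, 66.21], [-105.2, 120.99], [-86.42, 89.51], [-180, 180]. Speed limits (degrees/s): [127.2, 127.2, 147.25, 180, 180, 180].

INTERFACE

Orientations are given as [roll, pitch, yaw] about the fixed x, y, z axes, in that order (R = Rz(yaw) Ry(pitch) Rx(roll)).
In Python, from plant import robot gives the robot as it stands. Calls block until the motion is done:
- robot.move_pose(position, orientation): joint-space move of the TCP to a pose.
- robot.line_to(position, vel=0.15, rotation=None, guard=None): straight line of the TCP; rotation=None keeps the orientation; vel is the mean speed in m/s. With guard (N) it stops when the force on the tool has changed by that much, and returns True; else False.
- robot.goto_joints(angles): joint-space move.
- robot.set_gripper(opening): finger opening in m; the grip force is fixed at half the most; returns when the fingers have stopped.
- robot.pause(seconds).
- robot.ik(position, orientation): joint angles nearest the present ones, or None.
- robot.observe(): the state.
- robot.grab_frame(name): name is "scene" or "top"; returns the picture (480x640x3 uint8, blue, green, red); there is no depth.
- robot.get_calibration(name): a dict with "vertical_fov" (degrees; the focal length in pixels is half the picture's height over the tangent of half this angle, whatever the lens; pixels are square), "cx", "cy" (the principal point, pixels), "k1" (the pictures are not rectified: a ray, as slopes to the right and down, at radius r is drawn at 1 + k1 r^2 times it, then the intrinsics apply), "rvec" (rotation vector, rad) and "tvec" (3), from world to camera coordinates, as OpenCV has them. Camera axes: x right, y down, z forward; pixel columns grow to the right and rows downward; lengths in m; the calibration is good to about 2 mm. A picture is of the moment at which its call begins. get_calibration takes no time and is no camera call.
A pose or a line that the arm cannot do raises robot.IKError and nothing moves.
- robot.job_done(): hands the job in, once; it reports no verdict.
The state is a dict: "time": time; "q": joint angles; "qvel": joint speeds; "joint_torque": joint torques, N m; "tool_pos": TCP position; "tcp_rot": TCP orientation; "ft_force": force on the tool from outside, world axes, zero at the start; "torque": the same for the moment, N m; "gripper_width": finger opening in m.
Only numpy, scipy, OpenCV 4.12 (cv2) and the standard library are available. Lean on these libraries where they do the work, as an engineer would, in place of code of your own. Each camera call takes 0.05 s, during which the arm holds its last target. There are 200 camera calls.

## Working session

There is one attempt and no reset: what is moved stays moved. The work goes in short steps, each a Python script; the robot and the scene stay as the last script left them, time stands still between calls to the robot, and variables do not carry over. Pictures are saved under pics/ and viewed, about 8 in all and at most 12, crops included, and the job is handed in when it is done.

```bash
mkdir -p pics; ls
python3 - <<'E'
from plant import robot
import cv2
for n in("scene","top"):
    cv2.imwrite(f"pics/{n}0.png",robot.grab_frame(n)); print(n,robot.get_calibration(n))
print(robot.observe())
E
```

```text
pics
scene {'vertical_fov': 53.08680806864823, 'cx': 319.3896901703264, 'cy': 236.92646701659467, 'k1': -0.11969251553985474, 'rvec': array([ 1.84844912,  1.30095514, -0.68385789]), 'tvec': array([-0.13395893, -0.15343999,  1.52702827])}
top {'vertical_fov': 52.367382988610906, 'cx': 318.3970283422806, 'cy': 239.29973408911516, 'k1': -0.10347893834555558, 'rvec': array([ 2.04809578, -2.14856562,  0.23883333]), 'tvec': array([-5.90580652e-04,  5.20051498e-01,  1.31401071e+00])}
{'time': 0.1, 'q': array([ 5.30741892e+01,  5.99397198e+00,  5.53292256e+00,  8.96039793e+01,
       -1.30828152e-03,  7.75269014e+01]), 'qvel': array([-0.06755464, -0.06144347,  0.10681926, -0.01679246, -0.01537423,
        0.03761237]), 'joint_torque': array([ 7.04941805e-03, -5.58209145e+01,  5.04718745e+01,  1.30950281e-02,
       -2.84601001e-04, -1.62395435e-05]), 'tool_pos': array([0.24823495, 0.54601856, 0.30322607]), 'tcp_rot': array([-1.79936224e+02, -1.27675869e-02,  1.55547281e+02]), 'ft_force': array([-1.02026478,  0.16970097, -0.88561187]), 'torque': array([ 0.01322339, -0.06453847, -0.00864728]), 'gripper_width': 0.08534253192211921}
```

View pics/scene0.png

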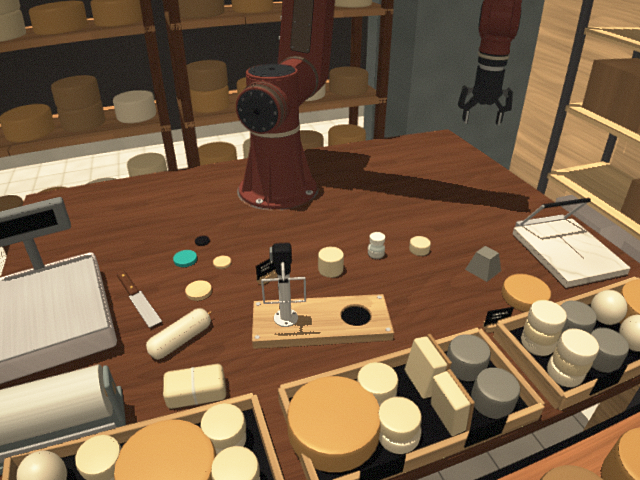

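View pics/top0.png

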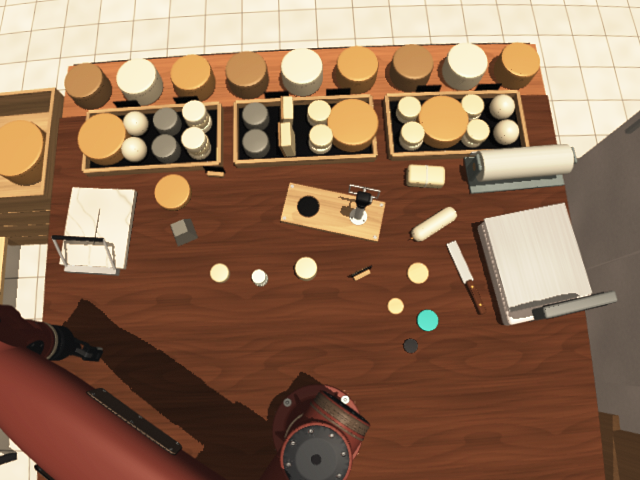

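Both pictures show the scene clearly, with +x up and +y left in the top view.

| Item | Top view px | Scene view px |
|---|---|---|
| Drum cheese | (306,268) | (331,262) |
| Small cheese | (220,273) | (420,245) |
| Larger wooden round | (418,273) | (198,290) |
| Well | (308,206) | (356,316) |
| Mast | (360,205) | (283,260) |

Next I'll segment these and fit them with the known sizes.

```bash
cat > h.py <<'E'
import numpy as np, cv2
from scipy.optimize import least_squares
from plant import robot
def cam(n):
    c=robot.get_calibration(n); f=240/np.tan(np.radians(c["vertical_fov"]/2))
    return c,f
def proj(n,P):
    c,f=cam(n); R,_=cv2.Rodrigues(c["rvec"]); p=np.atleast_2d(P)@R.T+c["tvec"]
    s=p[:,:2]/p[:,2:]; s=s*(1+c["k1"]*(s**2).sum(1,keepdims=True))
    return s*f+[c["cx"],c["cy"]]
def unproj(n,uv,z):
    g=least_squares(lambda q:(proj(n,[q[0],q[1],z])[0]-uv),[0.5,0]); return g.x
def blob(img,seed,tol=0.5):
    "connected blob with similar colour ratio/brightness as the seed"
    d=cv2.GaussianBlur(img,(3,3),0).astype(float); s=d[seed[1]-1:seed[1]+2,seed[0]-1:seed[0]+2].mean((0,1))
    m=(np.abs(d-s).max(2)<tol*100).astype(np.uint8)
    _,l=cv2.connectedComponents(m,connectivity=4); return (l==l[seed[1],seed[0]])
def cyl(x,y,z0,z1,r):
    a=np.linspace(0,2*np.pi,60,endpoint=False)
    return np.array([[x+r*np.cos(t),y+r*np.sin(t),z] for z in(z0,z1) for t in a])
def silc(n,x,y,z0,z1,r):
    h=cv2.convexHull(proj(n,cyl(x,y,z0,z1,r)).astype(np.float32)); M=cv2.moments(h)
    return np.array([M["m10"]/M["m00"],M["m01"]/M["m00"]]),M["m00"]
def fit(n,c,z0,z1,r,x0=(0.5,0)):
    g=least_squares(lambda q:silc(n,q[0],q[1],z0,z1,r)[0]-c,x0,x_scale=.01,diff_step=1e-4); return g.x,silc(n,*g.x,z0,z1,r)[1]
E
python3 - <<'E'
from h import *
im={n:cv2.imread(f"pics/{n}0.png") for n in("scene","top")}
for name,sd,sz in(("drum",dict(top=(306,268),scene=(331,262)),(0,.05,.031)),("round",dict(top=(418,273),scene=(198,290)),(0,.012,.030)),
  ("smallround",dict(top=(396,306),scene=(222,262)),(0,.012,.02)),("button",dict(top=(220,273),scene=(420,245)),(0,.028,.027))):
    for n in sd:
        b=im[n]; s=sd[n]; w=b[s[1]-30:s[1]+30,s[0]-30:s[0]+30]
        hsv=cv2.cvtColor(w,cv2.COLOR_BGR2HSV); 
        m=((w[...,1]>95)).astype(np.uint8)   # cream is bright in green, counter is not
        _,l=cv2.connectedComponents(m); k=l==l[30,30]
        v,u=np.nonzero(k); c=np.array([u.mean()+s[0]-30,v.mean()+s[1]-30])
        x,a=fit(n,c,*sz); print(name,n,c.round(1),"area",k.sum(),"model",round(a),"xy",x.round(4))
a=cv2.resize(im["top"][175:250,265:400],None,fx=5.5,fy=5.5,interpolation=cv2.INTER_CUBIC)
cv2.imwrite("pics/c1.png",a)
b=cv2.resize(im["scene"][235:355,240:400],None,fx=4.8,fy=4.8,interpolation=cv2.INTER_CUBIC)
cv2.imwrite("pics/c2.png",b)
E
```

```text
drum top [305.7 267.9] area 418 model 432 xy [0.445  0.0143]
drum scene [330.2 261. ] area 699 model 718 xy [0.4405 0.0126]
round top [417.7 272.6] area 372 model 353 xy [ 0.4194 -0.3077]
round scene [197.8 289.6] area 428 model 435 xy [ 0.416  -0.3093]
smallround top [395.2 305.7] area 222 model 165 xy [ 0.3275 -0.235 ]
smallround scene [221.5 261.3] area 197 model 180 xy [ 0.3264 -0.2369]
button top [219.3 272.5] area 310 model 317 xy [0.4457 0.2643]
button scene [419.4 245. ] area 352 model 376 xy [0.4418 0.2616]
```

View pics/c1.png

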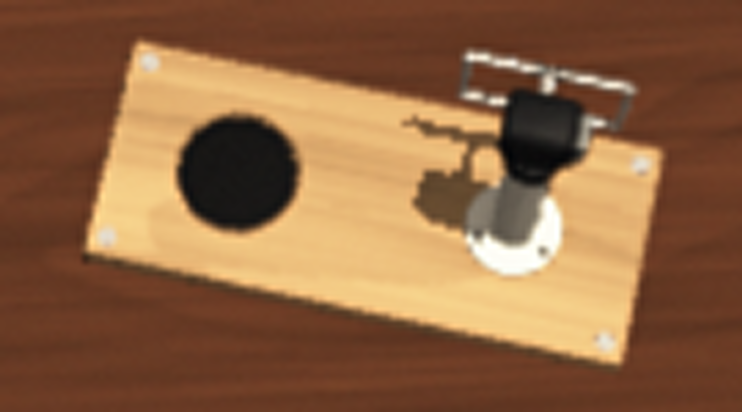

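View pics/c2.png

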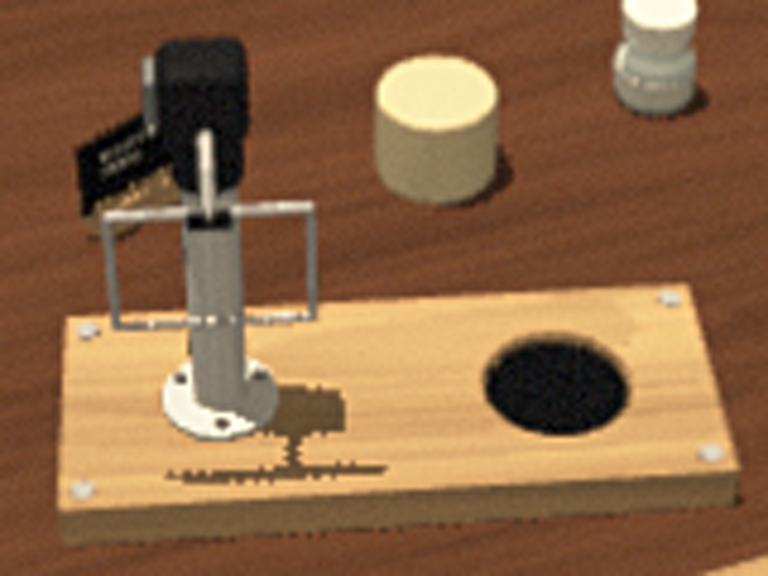

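The crops show the board's four top corners, the well (black disc) and the button on the head's -y side, with the wire frame on +x. I'll fit the stand pose from the corners in each camera.

Run:
```python
from h import *
T=(np.array([(137,42),(662,150),(624,364),(86,254)])+.5)/5.5-.5+[265,175]   # (+x+y),(+x-y),(-x-y),(-x+y)
S=(np.array([(60,510),(68,318),(690,287),(738,468)])+.5)/4.8-.5+[240,235]
S=S[[3,0,1,2]]
def loc(q,P): c,s=np.cos(q[2]),np.sin(q[2]); P=np.atleast_2d(P); return np.c_[q[0]+c*P[:,0]-s*P[:,1],q[1]+s*P[:,0]+c*P[:,1],P[:,2]]
C=[(.06,.145,.022),(.06,-.145,.022),(-.06,-.145,.022),(-.06,.145,.022)]
for tag,use in(("top",[("top",T)]),("scene",[("scene",S)]),("both",[("top",T),("scene",S)])):
    g=least_squares(lambda q:np.concatenate([(proj(n,loc(q,C))-p).ravel() for n,p in use]),[.6,-.08,-.2])
    print(tag,g.x.round(4),np.degrees(g.x[2]).round(2),"rms px",np.sqrt((g.fun**2).mean()).round(2),"well",loc(g.x,[0,.075,.016]).round(4),"head",loc(g.x,[0,-.075,.193]).round(4))
    for n in("top","scene"): print("  head px",n,proj(n,loc(g.x,[[0,-.075,.212]])).round(1),"frame",proj(n,loc(g.x,[[.04,-.115,.163],[.04,-.035,.163]])).round(1).tolist())
    q=g.x
for n,r in(("top",(280,185,40,45)),("scene",(338,300,40,30))):
    im=cv2.imread(f"pics/{n}0.png");x,y,w,h=r;m=(im[y:y+h,x:x+w].max(2)<70).astype(np.uint8)
    k,l,st,ce=cv2.connectedComponentsWithStats(m);i=1+st[1:,4].argmax();c=ce[i]+[x,y]
    print(n,"well blob",c.round(1),st[i],"at rim",unproj(n,c,.022).round(4),"floor",unproj(n,c,.016).round(4))
for p in [(.24,.27,.0)]: pass
# overlays of head position in crops, other goods
for nm,uv,z in(("honey",(259,277),.03),("ticket",(362,273),.03),("pyramid",(183,231),.03)): print(nm,unproj("top",uv,z).round(3))
# yaw search
for nm,(x,y) in dict(drum=(.4428,.0135),round=(.4177,-.3085),but=(.4437,.263),well=loc(q,[0,.075,0])[0][:2],head=loc(q,[0,-.075,0])[0][:2]).items():
    print(nm,[(a,[round(robot.ik([x,y,h],[180,0,a]) is not None) for h in(.08,.15,.35)]) for a in range(-180,180,30)])
```

```text
top [ 0.6109 -0.0723 -0.2583] -14.8 rms px 0.19 well [[6.301e-01 2.000e-04 1.600e-02]] head [[ 0.5917 -0.1448  0.193 ]]
  head px top [[363.4 195.9]] frame [[379.4, 190.7], [350.0, 184.8]]
  head px scene [[282.  245.3]] frame [[262.3, 279.9], [304.8, 277.6]]
scene [ 0.6116 -0.0729 -0.2657] -15.23 rms px 0.28 well [[ 6.313e-01 -5.000e-04  1.600e-02]] head [[ 0.5919 -0.1452  0.193 ]]
  head px top [[363.5 195.9]] frame [[379.6, 190.8], [350.2, 184.6]]
  head px scene [[281.8 245.4]] frame [[262.0, 279.9], [304.5, 277.8]]
both [ 0.6113 -0.0726 -0.2622] -15.03 rms px 0.3 well [[ 6.307e-01 -2.000e-04  1.600e-02]] head [[ 0.5918 -0.1451  0.193 ]]
  head px top [[363.4 195.9]] frame [[379.5, 190.7], [350.1, 184.7]]
  head px scene [[281.9 245.3]] frame [[262.1, 279.9], [304.6, 277.7]]
top well blob [307.8 206. ] [ 18  12  21  20 328] at rim [0.6303 0.0007] floor [0.6322 0.0008]
scene well blob [355.4 315.4] [  3   6  29  19 429] at rim [ 0.6338 -0.0032] floor [ 6.282e-01 -5.000e-04]
honey [0.425 0.148]
ticket [ 0.422 -0.144]
pyramid [0.571 0.368]
drum [(-180, [1, 1, 1]), (-150, [1, 1, 1]),
[... 356 characters left out ...]
 1]), (120, [1, 1, 1]), (150, [1, 1, 1])]
but [(-180, [1, 1, 1]), (-150, [1, 1, 1]), (-120, [1, 1, 1]), (-90, [1, 1, 1]), (-60, [1, 1, 1]), (-30, [1, 1, 1]), (0, [1, 1, 1]), (30, [1, 1, 1]), (60, [1, 1, 1]), (90, [1, 1, 1]), (120, [1, 1, 1]), (150, [1, 1, 1])]
well [(-180, [1, 1, 1]), (-150, [1, 1, 1]), (-120, [1, 1, 1]), (-90, [1, 1, 1]), (-60, [1, 1, 1]), (-30, [1, 1, 1]), (0, [1, 1, 1]), (30, [1, 1, 1]), (60, [1, 1, 1]), (90, [1, 1, 1]), (120, [1, 1, 1]), (150, [1, 1, 1])]
head [(-180, [1, 1, 1]), (-150, [1, 1, 1]), (-120, [1, 1, 1]), (-90, [1, 1, 1]), (-60, [1, 1, 1]), (-30, [1, 1, 1]), (0, [1, 1, 1]), (30, [1, 1, 1]), (60, [1, 1, 1]), (90, [1, 1, 1]), (120, [1, 1, 1]), (150, [1, 1, 1])]
```

```bash
cat >> h.py <<'E'
WELL=np.array([.6307,-.0002]); DRUM=np.array([.4428,.0135]); ROUND=np.array([.4177,-.3085]); BUT=np.array([.4437,.2630])
Y=165
def rep(t,*a):
    o=robot.observe(); print(t,"t",round(o["time"],2),"pos",o["tool_pos"].round(4),"w",round(o["gripper_width"],4),"F",o["ft_force"].round(1),*a)
def L(xy,z,v=.15,g=None): return robot.line_to([xy[0],xy[1],z],vel=v,guard=g)
E
python3 - <<'E'
from h import *
print("tip",robot.tip_reach)
robot.move_pose([*DRUM,.16],[180,0,-105]); rep("above")
robot.set_gripper(.078); print("tip",robot.tip_reach)
L(DRUM,.10); hit=L(DRUM,.060,.03,4); rep("touch",hit)
z=robot.observe()["tool_pos"][2]
L(DRUM,z+.016,.05); robot.set_gripper(.05); rep("sq1")
robot.set_gripper(.078); L(DRUM,.16,.2)
robot.line_to([*DRUM,.16],vel=.15,rotation=[180,0,Y]); rep("turned")
E
```

```text
tip 0.0726
above t 2.58 pos [0.4429 0.0138 0.1602] w 0.0856 F [-0.6  0.3  0.5]
tip 0.0726
touch t 4.53 pos [0.4427 0.0135 0.0623] w 0.0784 F [-2.5 -0.3  5.9] True
sq1 t 5.32 pos [0.4429 0.0135 0.0786] w 0.0607 F [-1.3  0.1  6.4]
turned t 7.91 pos [0.4426 0.0136 0.1597] w 0.078 F [0.1 0.  1.1]
```

Run:
```python
from h import *
L(DRUM,.082,.1); robot.set_gripper(.05); rep("grip")
L(DRUM,.15,.15); L(WELL,.15,.2); L(WELL,.108,.1); robot.pause(.2); rep("above well")
hit=L(WELL,.094,.015,4); rep("down",hit)
cv2.imwrite("pics/d.png",robot.grab_frame("scene"))
```

```text
grip t 9.15 pos [0.4436 0.0132 0.0833] w 0.0605 F [-1.4 -0.7  6.7]
above well t 11.61 pos [ 6.312e-01 -3.000e-04  1.089e-01] w 0.0608 F [ 0.4  0.4 -0.4]
down t 12.22 pos [ 6.306e-01 -2.000e-04  9.940e-02] w 0.061 F [0.2 0.5 5.3] True
```

Contact came at 0.0994. The grip height 0.0833 plus the 16 mm well floor gives 0.0993, so the drum is seated in the well. I'll release it and fetch the round.

Run:
```python
from h import *
robot.set_gripper(.075); rep("released"); L(WELL,.17,.2)
cv2.imwrite("pics/e_top.png",robot.grab_frame("top")) 
robot.set_gripper(.078)
A=[.43,-.03]; L(A,.19,.25)
robot.move_pose([*ROUND,.13],[180,0,125]); rep("above round")
L(ROUND,.085,.12); hit=L(ROUND,.055,.03,4); rep("touch",hit)
z=robot.observe()["tool_pos"][2]
L(ROUND,z+.007,.04); robot.set_gripper(.05); rep("grip")
L(ROUND,.14,.12); rep("up")
cv2.imwrite("pics/e.png",np.hstack([cv2.resize(robot.grab_frame("scene")[200:350,100:420],None,fx=2.4,fy=2.4)]))
```

```text
released t 12.57 pos [0.6298 0.     0.0981] w 0.0749 F [ 0.2 -0.3 -0.2]
above round t 15.42 pos [ 0.4182 -0.3076  0.1301] w 0.0782 F [-0.4 -0.3 -0.1]
touch t 16.68 pos [ 0.4176 -0.3084  0.0623] w 0.078 F [-0.5  0.9  7.3] True
grip t 17.33 pos [ 0.4178 -0.3086  0.0697] w 0.057 F [-0.6  1.2  5. ]
up t 18.07 pos [ 0.4175 -0.3082  0.1392] w 0.0572 F [-0.   0.2 -1. ]
```

View pics/e.png

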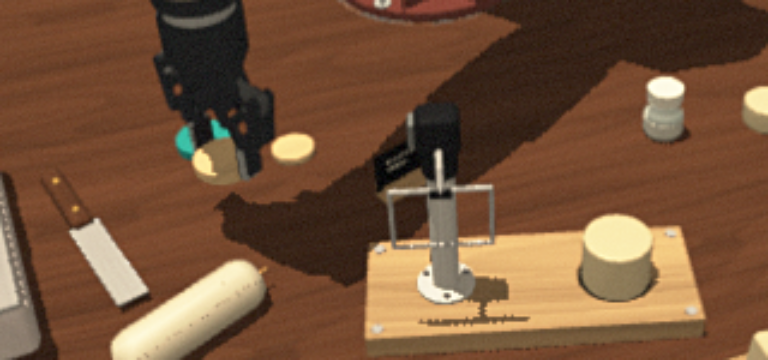

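Drum is seated in the well, and the round is held level between the fingers (crop ~(220,160)). I'll place it next, checking in a picture before letting go.

Run:
```python
from h import *
robot.move_pose([.43,-.03,.19],[180,0,Y]); L(WELL,.19,.2); L(WELL,.150,.12); robot.pause(.2)
hit=L(WELL,.130,.015,3); rep("down",hit)
cv2.imwrite("pics/f.png",cv2.resize(robot.grab_frame("scene")[230:350,290:430],None,fx=4.8,fy=4.8,interpolation=cv2.INTER_CUBIC))
```

```text
down t 21.98 pos [ 6.307e-01 -2.000e-04  1.358e-01] w 0.0572 F [ 0.  -0.6  4.9] True
```

View pics/f.png

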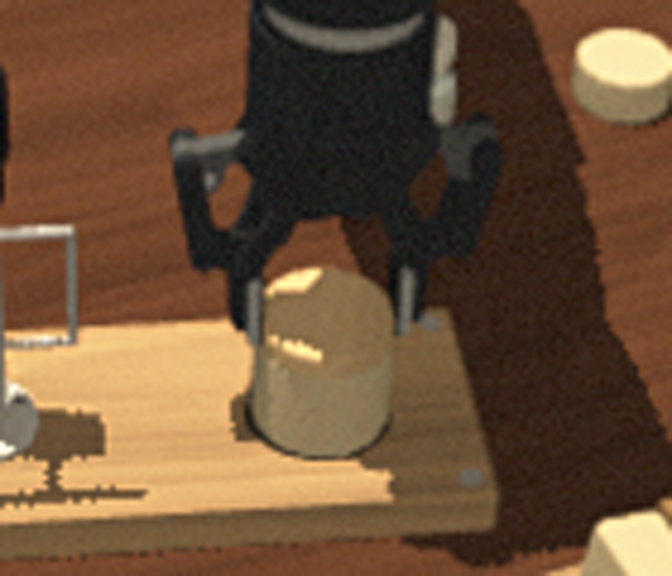

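The round sits on the drum, about 2 mm off laterally (edges 262–392 against 252–392), and contact was at 0.1358 as predicted. I'll release it, get the small cheese, and take a clear picture on the way.

Run:
```python
from h import *
robot.set_gripper(.072); rep("released"); L(WELL,.20,.2); robot.set_gripper(.074)
L([.45,.06],.20,.3)
f=robot.grab_frame("scene"); t=robot.grab_frame("top")
cv2.imwrite("pics/g_s.png",f); cv2.imwrite("pics/g_t.png",t)
robot.move_pose([*BUT,.13],[180,0,185]); rep("above but")
L(BUT,.095,.12); hit=L(BUT,.055,.03,4); rep("touch",hit)
z=robot.observe()["tool_pos"][2]
L(BUT,z+.014,.05); robot.set_gripper(.04); rep("grip")
L(BUT,.14,.12); rep("up")
cv2.imwrite("pics/g.png",np.hstack([cv2.resize(f[260:360,300:400],None,fx=4,fy=4),cv2.resize(robot.grab_frame("scene")[190:290,370:470],None,fx=4,fy=4)]))
```

```text
released t 22.33 pos [ 6.300e-01 -1.000e-04  1.345e-01] w 0.0719 F [ 0.2  0.5 -0.2]
above but t 24.79 pos [0.4443 0.2623 0.1302] w 0.0741 F [ 0.1 -0.   0. ]
touch t 26.21 pos [0.4435 0.263  0.0637] w 0.0738 F [-3.  -1.4  8.2] True
grip t 26.99 pos [0.4438 0.263  0.078 ] w 0.0515 F [-1.6 -0.3  4.9]
up t 27.66 pos [0.4434 0.2629 0.1393] w 0.0518 F [-0.1  0.6 -1. ]
```

View pics/g.png

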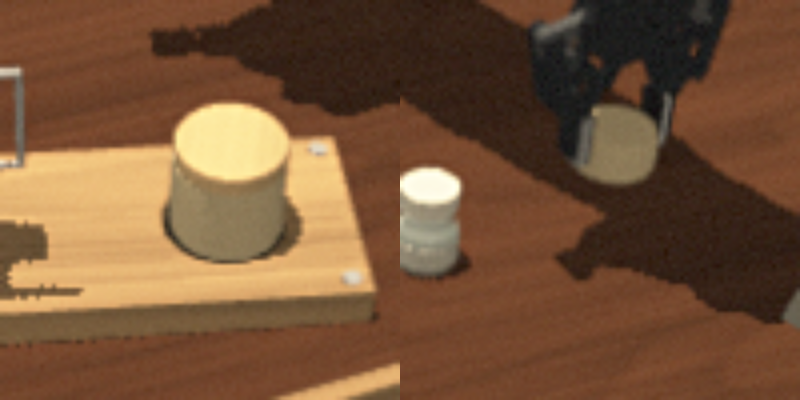

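The round lies centred on the drum (round centre at crop (231,142)), and the small cheese is held upright. Contact should come at TCP z = 0.156.

Run:
```python
from h import *
robot.move_pose([.45,.06,.21],[180,0,Y]); L(WELL,.21,.2); L(WELL,.170,.12); robot.pause(.2)
hit=L(WELL,.150,.015,3); rep("down",hit)
if hit and abs(robot.observe()["tool_pos"][2]-.156)<.003:
    robot.set_gripper(.072); rep("released"); L(WELL,.24,.2); L([.45,.0],.32,.3)
f=robot.grab_frame("scene");t=robot.grab_frame("top"); cv2.imwrite("pics/i_t.png",t)
cv2.imwrite("pics/i.png",np.hstack([cv2.resize(f[225:345,250:400],None,fx=4,fy=4),cv2.resize(t[180:240,290:330],None,fx=5,fy=8)[:480]]))
rep("end")
```

```text
down t 31.26 pos [ 6.306e-01 -2.000e-04  1.561e-01] w 0.0516 F [ 0.2 -0.4  3.9] True
released t 31.59 pos [ 6.30e-01 -1.00e-04  1.55e-01] w 0.0721 F [-0.5 -0.1  0.5]
end t 33.08 pos [ 0.4505 -0.      0.3185] w 0.0722 F [ 0.1  0.6 -0.5]
```

View pics/i.png

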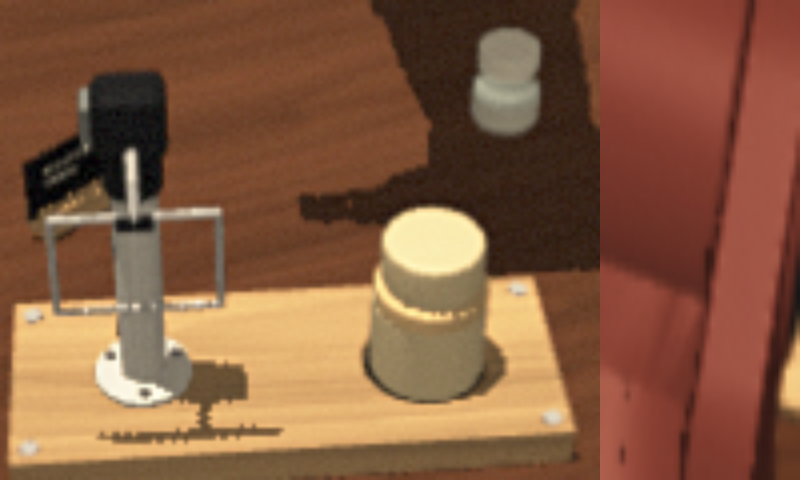

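The stack looks right: small cheese centre column 435 against round centre 431, about 2 mm apart. Next I'll check the depth numerically and then grip the mast head, aiming for the middle of head plus pressed-in button.

Run:
```python
from h import *
print("button top face", unproj("scene",(np.array([434.5,241])+.5)/4-.5+[250,225],.106).round(4))
H=np.array([.5917,-.1456])
robot.set_gripper(.066)
robot.move_pose([*H,.32],[180,0,Y]); rep("above")
L(H,.245,.08,6); rep("at head")
robot.set_gripper(0.0); robot.pause(.3); rep("squeezed")
cv2.imwrite("pics/j.png",cv2.resize(robot.grab_frame("scene")[160:340,220:400],None,fx=3,fy=3))
```

```text
button top face [ 6.332e-01 -6.000e-04]
above t 34.13 pos [ 0.5913 -0.1449  0.3201] w 0.0661 F [0.1 0.8 0.2]
at head t 35.23 pos [ 0.592  -0.1457  0.2457] w 0.0662 F [ 0.8  0.1 -0.2]
squeezed t 35.9 pos [ 0.5919 -0.1466  0.2463] w 0.0362 F [-2.1 -3.6  5. ]
```

View pics/j.png

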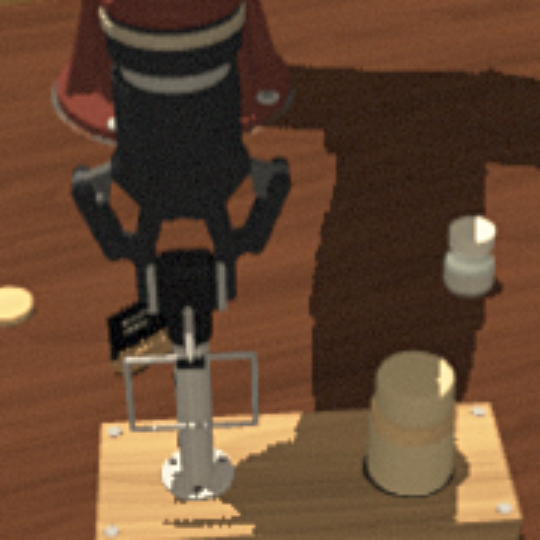

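Width 36 mm means the button is fully in with the mast still down. I'll draw it up, in two parts to watch the force.

Run:
```python
from h import *
H=robot.observe()["tool_pos"][:2]; z0=robot.observe()["tool_pos"][2]
h=L(H,z0+.03,.05,15); rep("30",h)
if not h:
    h=L(H,z0+.100,.05,20); rep("100",h)
    h=L(H,z0+.1135,.02,10); rep("113",h)
robot.pause(.5); rep("hold", "rise",robot.observe()["tool_pos"][2]-z0)
cv2.imwrite("pics/k.png",cv2.resize(robot.grab_frame("scene")[130:340,220:400],None,fx=2.8,fy=2.8))
```

```text
30 t 36.73 pos [ 0.5919 -0.1467  0.2761] w 0.0357 F [ 1.6 -3.7 -2.4] False
100 t 38.27 pos [ 0.5919 -0.1467  0.3462] w 0.0361 F [ 1.8 -4.9 -2. ] False
113 t 38.86 pos [ 0.5919 -0.1468  0.3567] w 0.0357 F [ 2.7  1.4 -3. ] True
hold t 39.36 pos [ 0.592  -0.1468  0.3565] w 0.036 F [ 2.8  4.7 -2.8] rise 0.11024361859385928
```

View pics/k.png

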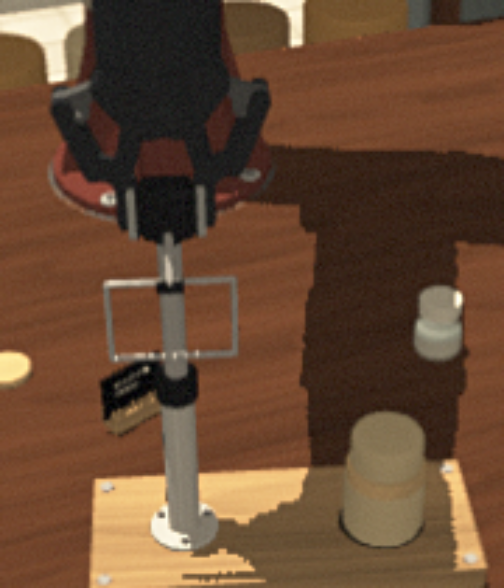

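The mast is raised, the frame is up with it, and the stack is untouched. I'll check the height from the frame's pixels (top wire at crop (105,284)–(236,279)) and hand in if it agrees.

Run:
```python
from h import *
a=-.2622;c,s=np.cos(a),np.sin(a)
w=lambda x,y,z:[.6113+c*x-s*y,-.0726+s*x+c*y,z]
obs=(np.array([(105,284),(236,279),(112,357),(238,352)])+.5)/2.8-.5+[220,130]
P=lambda q:proj("scene",[w(.04,-.115,.163+q),w(.04,-.035,.163+q),w(.04,-.115,.103+q),w(.04,-.035,.103+q)])
g=least_squares(lambda q:(P(q[0])-obs)[:,1],[.1]); print("stem from picture",g.x,g.fun.round(2))
rep("before hand-in")
if abs(g.x[0]-.11)<.006: robot.job_done(); print("handed in")
```

```text
stem from picture [0.11140542] [-0.5  -0.81  0.88  0.53]
before hand-in t 39.41 pos [ 0.592  -0.1468  0.3565] w 0.0356 F [ 3.7  5.6 -1.3]
the job is handed in; nothing more can be done
handed in
```

The display is built, and I handed the job in at 39.4 s with the gripper still holding the mast at its second stop and the button squeezed in. No verdict is reported back, so these are my own checks:

- **Stack:** the drum, round and small cheese each touched down within 0.2 mm of the predicted height. In the pictures the round and small cheese sit about 2 mm off centre (9 mm allowed). The drum is visibly down in the well; I did not measure its centring separately.
- **Mast:** the tool rose 110.2 mm, and the frame in the picture gave 111 mm. The upward move stopped on contact at the end of travel and stayed there.
- **Button:** the grip width was 36 mm. The head with its button fully in is about 37 mm, and other objects also read 1 to 3 mm small, so I take the button as fully in. I have no direct reading of the button's travel or the grip force.
- **Disagreement:** the two cameras differed by about 4 mm on where the cheeses and the round lay on the counter. I used the average, and squeezed the drum from two directions to centre it before placing it.
- **Other goods:** I did not handle them, and saw none displaced in the crops. I did not measure their positions at the end.

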